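Zero the carat balance with the gem box on its pan

ROBOT

A 7-joint arm with a two-finger parallel gripper is mounted at the origin on a cart in front of the work surface, level with it; the furniture and walls round the work are solid. World frame = base frame: x ahead of the robot, y to its left, z up, the work surface at z = 0. Lengths are in m, angles in rad, forces in N, time in s.
With the tool pointing down it reaches from about 0.425 to 1.025 m from the base axis. Payload 3.6 kg.
Tool frame: the origin (TCP) lies at the centre of the arm's flange, where the gripper is bolted on; the fingertips stand 173 mm ahead of it and the grasp point (between the pads) lies 155 mm ahead of it (manip.tip_extent is the distance from the TCP to the fingertips, in m); z points along the fingers, y is the line along which they close (so a half turn about z gives the same grasp; the last joint's range is limited). The gripper opens to 85 mm and grips with 20 to 120 N. Pads are 22 mm wide; open, the fingers measure 114 mm over their backs; the gripper's body (76 mm by 85 mm) begins 54 mm behind the grasp point. The pads swing forward as they close: fully open they stand 13 mm farther back than shut.
Start: joints at [-1.198, 0.591, 0.048, 1.609, -0.033, 0.943, -0.034], TCP at [0.326, 0.647, 0.405] pointing down, gripper open.
Joint ranges: [-2.69, 2.69], [-0.47, 2.24], [-1.27, 1.36], [0.19, 2.51], [-1.53, 4.68], [0.08, 2.07], [-3.09, 3.09]. Speed limits (rad/s): [2.57, 2.57, 3.14, 3.14, 3.14, 3.14, 3.14].

INTERFACE

Orientations are given as a unit quaternion [x, y, z, w].
In Python, from bench import manip, imaging, models gives the robot as it stands.
- The arm moves only by the shell command python3 -m pendant 'ROWS' [FORCE]. ROWS is JSON, a list of rows, each a list of 3 entries, a list of its own where there are three numbers: the finger opening in cm, from 0 to 8.54, then the shift along the tool's x, y, z in cm, then the turn about the tool's z in rad. A call has 1 to 5 rows; each row is the pose to reach, as a shift and turn from the pose commanded when the call began, along the tool's axes at that moment; what a row does not reach only later rows make up. A row lasts 1/8 s, in which the tool goes at most 62.5 mm and 10.7 degrees, less where a joint would pass 70% of its speed; a pose out of reach is approached as far as the arm can. A call with a gripper value outside its range is refused whole. The fingers move at their own pace and stop on an object; FORCE is the grip in N (left out, the last holds). Time passes only in rows, so rows that repeat a pose let the fingers close. It gives the time, the measured TCP pose, the force, the opening and the grip force at its end, in the units of the state.
- manip.read_state(): the state, without advancing time (a new reading comes with each control period).
- imaging.read_camera(name): name is "scene" or "side" or "wrist"; returns a dict with "frame" (400x640x3 uint8, blue, green, red), "fx", "fy", "cx", "cy" (pixels), "R" (3x3) and "t" (3): a world point X has camera coordinates R X + t. Camera axes: x right, y down, z forward; pixel columns grow to the right and rows downward; lengths in m; the calibration is good to about 2 mm. The wrist camera is an equidistant fisheye: a pixel r from the principal point sees the ray r / f radians off the axis. A picture is of the moment at which its call begins. There is no depth.
- manip.finish_job(): hands the job in; it is judged then, once.
Trained networks look in a picture, given as the dict that the camera call returned (one of the last four; its "shot" number tells which), for a name from the list of things; names that differ only in an ending like _2 or _b are one class to them, and where a whole thing is asked for, a point or a joint stands for the part that bears it (a point fixed in the world has none). Each returns a list of dicts, best first, with "confidence" (0 to 1); they miss things now and then, are a little off and sometimes report something else, mostly with a low value. They report only what shows in the picture. A call takes as long as a camera call. They do not tell look-alikes from the thing itself.
- models.masks_of(name, picture): "pixels" (400x640 bool, what is visible of it) and "bbox" ([left, top, width, height] in pixels, round what is visible of it).
The state is a dict: "time": time; "joints": joint angles; "joint_vel": joint speeds; "effort": joint torques, N m; "eef_pos": TCP position; "tool_rot": TCP orientation; "force": force on the tool from outside, world axes, zero at the start; "torque": the same for the moment, N m; "finger_gap": finger opening in m; "finger_force": force on a finger pad.
Only numpy, scipy, OpenCV 4.12 (cv2) and the standard library are available. Lean on these libraries where they do the work, as an engineer would, in place of code of your own. Each camera call takes 0.05 s, during which the arm holds its last target. There are 200 camera calls.

TASK

The empty gem box on the pan of the carat balance has to be zeroed out before stones are weighed in it: with the fingertips, gently push the open draught cover fully shut, then lightly press the tare key (the long bar-shaped key on the front panel) and withdraw. Grip and lift nothing, do not press the three small round keys, and leave the gem box on the pan and the small things beside the balance alone.

Things in the scene. Friction and masses are not known exactly. Their poses are not given: they have to be found in the camera images.
- scale: carat balance, light grey, fixed to the bench, 186 deep (own x -105 to 81 mm) x 180 wide (own y) x 90 mm high, cover shut. Origin on the bench top, 105 mm behind the front edge, midway between the sides; own x points from the keys at the front to the hinge at the rear, y left, z up. The front 80 mm is a panel rising rearward at 10 degrees with a display and, near the edge, a row of four keys
- pan (a point): middle of the top of the round steel pan, 62 mm wide, 52 mm above the bench, 27 mm behind the balance's origin. It lies in a chamber with clear walls, 94 deep x 100 mm wide, from 44 to 86 mm above the bench, behind the key panel (own x -20 to 74 mm)
- cover (a joint): the draught cover: angle of its hinge, rad; 0 = shut, flat on the chamber; about 1.57 = standing upright at the rear edge. It starts open, between 0.6 and 1.2, stays at any angle at which it is left (friction hinge, under 1 N at the lip moves it) and has to be pushed all the way down
- cover_hinge (a point): point on the cover's hinge axis, in the middle of the chamber's rear edge: 76 mm behind the balance's origin and 88 mm above the bench. The axis runs along the balance's y. A lamp tube hangs across the bench 0.57 m above it at x about 0.63, and flexible shafts hang to the right (x 0.15 to 0.45, y about -0.55): keep the wrist and arm clear of them
- cover_lip (a point): middle of the finger lip at the cover's free edge, on the outer face (the upper one when shut), 104 mm from the hinge axis. The cover is a clear plate in a grey frame, 110 mm wide, 4 mm thick (hinge axis in mid-thickness), its edge 100 mm from the axis; the lip, 44 mm wide, stands out 9 mm more
- tare_key_top (a point): middle of the top face of the tare key: the only long bar-shaped key, 34 mm along the balance's y x 16 mm, dark grey, 6 mm proud of the panel, second from the right (own x -84, y -22 mm, 40 mm above the bench). Site z points out of the panel
- tare_key (a joint): travel of the tare key, m; 0 = up, 0.004 = fully pressed. A spring key: starts to move at 1.5 N, fully down at 4 N, rises again when released. It counts as pressed from 0.002
- power_key_top (a point): middle of the top of the leftmost round key, 14 mm wide, 6 mm proud, 92 mm left of the tare key's middle; not to be pressed
- unit_key_top (a point): the same for the second round key from the left, 51 mm left of the tare key's middle; not to be pressed
- print_key_top (a point): the same for the rightmost round key, 51 mm right of the tare key's middle; not to be pressed
- power_key (a joint): travel of the leftmost round key, m; 0 = up, 0.004 = fully pressed; same spring as the tare key
- unit_key (a joint): travel of the second round key from the left, m, likewise
- print_key (a joint): travel of the rightmost round key, m, likewise
- gem_box: empty flat white gem box, square, 52 x 52 x 11 mm, loose on the middle of the pan; origin: centre of its underside. Its top is 63 mm above the bench, below the shut cover
- tweezers: steel tweezers, 8 x 120 x 10 mm, loose on the bench along the right side of the balance; origin: centre of the underside, long along own y
- bead_tray: small clear bead tray, 36 x 56 x 9 mm, loose on the bench to the left of the balance; origin: centre of the underside
- green_cap: small ribbed bottle cap, 26 mm wide, 11 mm high, loose on the bench to the left of the balance; origin: centre of the underside
There are look-alikes about, which are no part of the job. Leave any blue look-alike of the gem_box alone.

How it is judged:
By the outcome, as a careful person would: the job done as asked, in the order asked, and still so for the second after the job is handed in, with the robot touching nothing.
It also fails if it takes over 51 s, if anything falls off the work surface, if the arm or the gripper's body presses on something with over 40 N, if the wrist force passes 120 N, or if a joint passes its speed limit or range.

## Working session

There is one attempt and no reset: what is moved stays moved. The work goes in short steps, Python scripts to look and compute and a shell command to move; the robot and the scene stay as the last step left them, time stands still between calls to the robot, and variables do not carry over. Pictures are saved under pics/ and viewed, at most 10 in all, crops included, and the job is handed in when it is done.

```bash
mkdir -p pics; cat > h.py <<'E'
import numpy as np,cv2
from bench import manip,imaging,models
def proj(c,X):
    p=np.asarray(c["R"])@np.asarray(X,float)+np.asarray(c["t"]).ravel()
    return np.array([c["fx"]*p[0]/p[2]+c["cx"],c["fy"]*p[1]/p[2]+c["cy"]])
def ray(c,u,v):
    R=np.asarray(c["R"]);t=np.asarray(c["t"]).ravel()
    d=R.T@np.array([(u-c["cx"])/c["fx"],(v-c["cy"])/c["fy"],1.]);return -R.T@t,d
def onz(c,u,v,z):
    o,d=ray(c,u,v);return o+d*(z-o[2])/d[2]
E
python3 - <<'E'
from h import *
cs={n:imaging.read_camera(n) for n in("scene","side")}
for n,c in cs.items():
    cv2.imwrite(f"pics/{n}0.png",c["frame"])
    print(n,"campos",(-np.asarray(c["R"]).T@np.ravel(c["t"])).round(3),c["fx"])
    for k in("scale","cover","tare_key","gem_box","power_key","print_key","tweezers"):
        for m in models.masks_of(k,c)[:3]:
            ys,xs=np.nonzero(m["pixels"]);print(k,round(m["confidence"],2),m["bbox"],round(xs.mean(),1),round(ys.mean(),1))
s=manip.read_state();print(s["eef_pos"],s["tool_rot"],s["force"],s["time"])
E
```

```text
scene campos [-0.024  0.622  0.544] 384.37628030353875
scale 0.7 [290.3, 130.7, 108.8, 112.1] 339.9 191.9
cover 0.92 [305.9, 132.9, 48.0, 35.2] 327.0 149.4
gem_box 0.75 [300.0, 257.4, 39.6, 30.8] 320.4 272.8
power_key 0.59 [364.8, 202.1, 15.9, 4.1] 373.2 203.5
side campos [ 0.442 -0.6    0.642] 514.2721024539225
scale 0.58 [288.4, 160.6, 118.4, 128.4] 352.3 240.4
cover 0.75 [358.3, 163.2, 40.5, 67.0] 376.4 195.5
tare_key 0.67 [300.3, 249.2, 11.2, 11.8] 305.0 253.5
gem_box 0.97 [250.8, 192.6, 28.5, 22.0] 265.2 202.9
gem_box 0.82 [344.2, 217.2, 39.2, 20.2] 361.7 228.4
power_key 0.43 [298.9, 220.0, 2.3, 10.2] 298.4 223.4
tweezers 0.78 [349.8, 292.4, 51.8, 12.1] 371.3 296.0
[0.32626091 0.64743865 0.40472907] [2.31272873e-01 9.72888924e-01 1.05208417e-05 8.96552481e-08] [ 0.53343075 -0.6634436   0.22781722] 0.8
```

View pics/scene0.png

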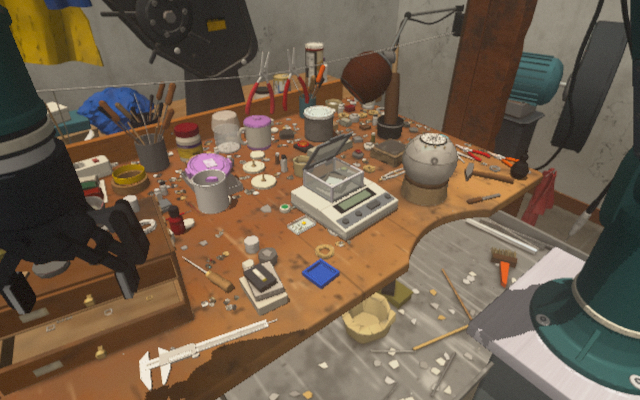

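View pics/side0.png

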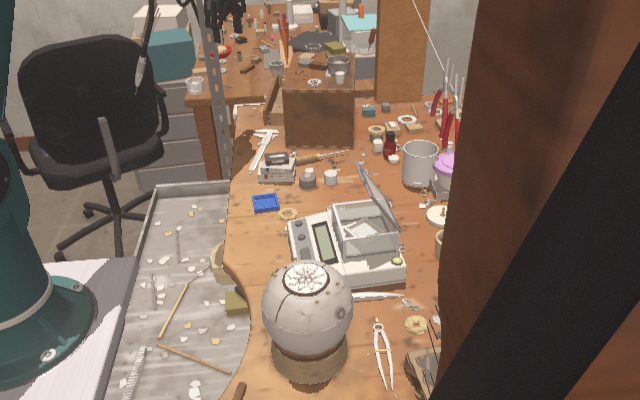

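The balance is at scene (340,190) and side (350,240), with its cover standing open. The blue box at scene (320,273) / side (265,203) is the look-alike. The white box in the chamber at side (362,228) is the real one. A ball-shaped block stands to the right of the balance. I'll enlarge both views to get the corners.

```bash
python3 - <<'E'
import cv2,numpy as np
a=cv2.imread("pics/scene0.png")[125:245,280:410];b=cv2.imread("pics/side0.png")[155:305,275:425]
a=cv2.resize(a,None,fx=3,fy=3,interpolation=cv2.INTER_CUBIC);b=cv2.resize(b,None,fx=2.6,fy=2.6,interpolation=cv2.INTER_CUBIC)
o=np.zeros((400,790,3),np.uint8);o[:360,:390]=a;o[:390,400:790]=b;cv2.imwrite("pics/crop.png",o)
E
```

```text
(no output)
```

View pics/crop.png

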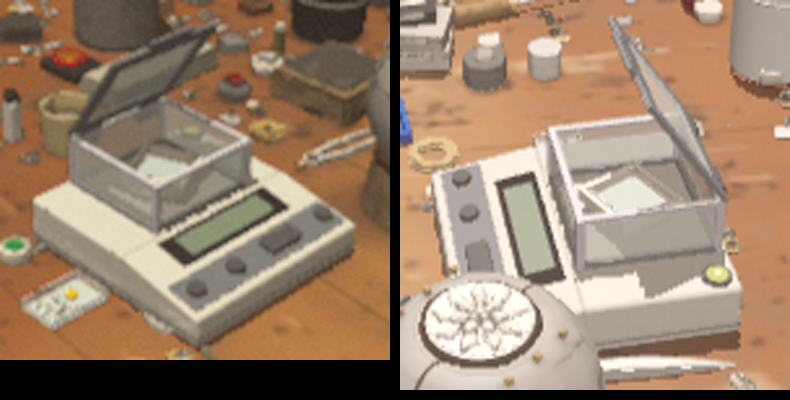

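```bash
cat > fit.py <<'E'
from h import *
from scipy.optimize import least_squares
def W(p,o):
    c,s=np.cos(p[2]),np.sin(p[2]);return np.array([p[0]+c*o[0]-s*o[1],p[1]+s*o[0]+c*o[1],o[2]])
K=lambda y:(-.084,y,.040)
obs={"scene":[(K(.07),345.7,220.7),(K(.029),358.7,213.3),(K(-.022),373.3,205),(K(-.073),387.7,196),((-.02,.05,.086),332.3,187.3),((-.02,-.05,.086),363.3,173.3),((.074,.05,.086),304,172.5),("R",352.3,132.3)],
"side":[(K(.07),298.5,223.5),(K(.029),301.5,236.9),(K(-.022),305.4,253.1),((-.02,.05,.086),332.7,205),((-.02,-.05,.086),343.1,237.7),((.074,-.05,.086),398.8,231.9),("L",356.5,161.9)]}
if __name__=="__main__":
    cs={n:imaging.read_camera(n) for n in obs}
    def f(p,):
        r=[]
        for n,l in obs.items():
            for o,u,v in l:
                if isinstance(o,str): o=(.076-.1*np.cos(p[3]),.055 if o=="L" else -.055,.088+.1*np.sin(p[3]))
                r+=list(proj(cs[n],W(p,o))-(u,v))
        return np.array(r)
    o=onz(cs["scene"],340,190,.04);best=min((least_squares(f,[o[0],o[1],y,.9],loss="soft_l1") for y in(-1,0,1)),key=lambda r:r.cost)
    p=best.x;print(p.round(4),np.abs(f(p)).reshape(-1,2).round(1).tolist())
    for n,q in(("tare",(-.084,-.022,.04)),("pan",(.027,0,.052)),("hinge",(.076,0,.088)),("lip",(.076-.104*np.cos(p[3]),0,.088+.104*np.sin(p[3])))):print(n,W(p,q).round(4))
E
python3 fit.py
```

```text
[0.5447 0.1082 0.0758 1.0014] [[0.5, 0.6], [0.6, 0.8], [0.0, 1.4], [0.2, 0.8], [0.7, 0.5], [1.3, 1.8], [0.1, 1.6], [0.1, 0.7], [0.9, 1.0], [0.9, 0.8], [0.9, 1.3], [0.1, 0.1], [0.6, 2.0], [0.9, 0.9], [1.3, 0.9]]
tare [0.4626 0.0799 0.04  ]
pan [0.5716 0.1102 0.052 ]
hinge [0.6205 0.1139 0.088 ]
lip [0.5645 0.1097 0.1756]
```

Clean fit: balance at (0.545, 0.108), yaw 0.076, cover at about 1.0 rad. Next I close the fingers, turn so the pad width lies along the balance's x, and go behind and above the lip.

```bash
python3 -m pendant '[[0,[-4.9,-3.5,0],-0.15],[0,[-9.8,-7,0],-0.3],[0,[-14.7,-10.5,0],-0.45],[0,[-19.6,-14,0],-0.54],[0,[-24.6,-17.5,0],-0.54]]' 20
cat > where.py <<'E'
from h import *
P=(0.5447,0.1082,0.0758)
s=manip.read_state();e=np.array(s["eef_pos"]);R=__import__("scipy.spatial.transform",fromlist=["Rotation"]).Rotation.from_quat(s["tool_rot"]).as_matrix()
c,sn=np.cos(P[2]),np.sin(P[2]);M=np.array([[c,sn,0],[-sn,c,0],[0,0,1]])
print("own tip cm",(100*(M@(e-[P[0],P[1],manip.tip_extent]))).round(2),"tool x,y in own",(M@R[:,:2]).T.round(3).tolist(),"F",np.round(s["force"],1),"gap",s["finger_gap"],"t",s["time"],manip.tip_extent)
E
python3 where.py
```

```text
time: 1.52
eef_pos: [0.4681, 0.3786, 0.405]
tool_rot: [-0.037, 0.999, 0.0, 0.0]
force: [0.8, -1.5, -0.4]
finger_gap: -0.0002
finger_force: 0.0
own tip cm [-5.59 27.55 23.16] tool x,y in own [[-1.0, 0.002, -0.001], [0.002, 1.0, 0.001]] F [ 0.8 -1.5 -0.4] gap -0.00015422192069766642 t 1.525 0.1734
```

```bash
python3 -m pendant '[[0,[-2.4,-5.5,0.5],0],[0,[-4.8,-11,1],0],[0,[-7.2,-16.5,1.5],0],[0,[-9.6,-22,2.2],0],[0,[-12.1,-27.5,3.2],0]]'
python3 -m pendant '[[0,[0,0,0],0],[0,[0,0,0],0]]'
python3 where.py; python3 - <<'E'
from h import *
a=imaging.read_camera("scene")["frame"][60:260,230:430];b=imaging.read_camera("side")["frame"][100:300,270:470]
cv2.imwrite("pics/m1.png",np.hstack([cv2.resize(i,None,fx=2,fy=2) for i in(a,b)]))
E
```

```text
time: 2.15
eef_pos: [0.609, 0.1134, 0.3731]
tool_rot: [-0.037, 0.999, 0.0, 0.001]
force: [-0.1, 0.4, 0.0]
finger_gap: 0.0
finger_force: 0.0
time: 2.4
eef_pos: [0.608, 0.1151, 0.3727]
tool_rot: [-0.036, 0.999, 0.0, -0.0]
force: [0.7, 1.0, 0.2]
finger_gap: 0.0001
finger_force: 0.0
own tip cm [ 6.36  0.2  19.93] tool x,y in own [[-1.0, 0.003, 0.0], [0.003, 1.0, 0.001]] F [0.7 1.  0.2] gap 8.720224598766825e-05 t 2.4 0.1734
```

View pics/m1.png

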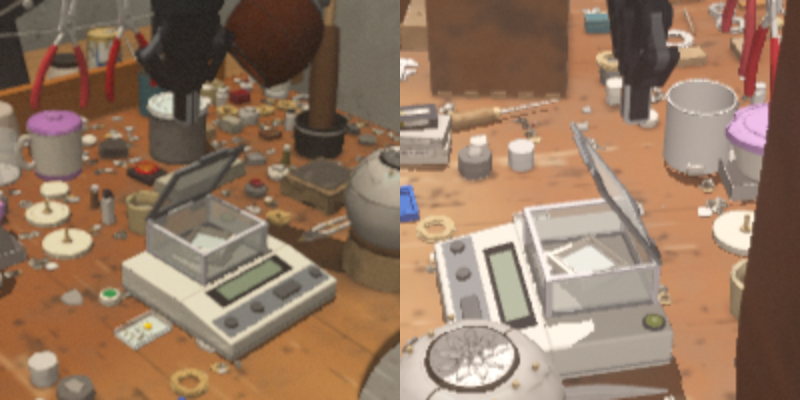

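The tip hangs just behind and above the lip as intended: scene crop (185,120), side crop (635,115). Now I follow the lip's arc.

```bash
python3 -m pendant '[[0,[1.6,-0.2,2.9],0],[0,[2.4,-0.2,3.4],0],[0,[3.1,-0.2,3.9],0],[0,[3.8,-0.2,4.5],0],[0,[4.4,-0.2,5.15],0]]'
python3 where.py
```

```text
time: 3.12
eef_pos: [0.5642, 0.1101, 0.3215]
tool_rot: [-0.037, 0.999, 0.0, 0.001]
force: [-0.1, 0.5, 1.0]
finger_gap: -0.0003
finger_force: 0.2
own tip cm [ 1.96  0.04 14.81] tool x,y in own [[-1.0, 0.002, -0.001], [0.002, 1.0, 0.0]] F [-0.1  0.5  1. ] gap -0.00027572775786230506 t 3.125 0.1734
```

```bash
python3 -m pendant '[[0,[0.8,0,1.15],0],[0,[1.5,0,2.35],0],[0,[1.85,0,3.3],0],[0,[2.1,0,4.3],0],[0,[2.2,0,5.0],0]]'
python3 where.py;  python3 - <<'E'
from h import *
a=imaging.read_camera("scene")["frame"][60:260,230:430];b=imaging.read_camera("side")["frame"][100:300,270:470]
cv2.imwrite("pics/m2.png",np.hstack([cv2.resize(i,None,fx=2,fy=2) for i in(a,b)]))
E
```

```text
time: 3.75
eef_pos: [0.5422, 0.1082, 0.2704]
tool_rot: [-0.037, 0.999, -0.0, -0.0]
force: [0.2, 1.0, 0.4]
finger_gap: 0.0001
finger_force: 0.1
own tip cm [-0.25  0.02  9.7 ] tool x,y in own [[-1.0, 0.003, 0.001], [0.003, 1.0, -0.0]] F [0.2 1.  0.4] gap 8.930237583848886e-05 t 3.75 0.1734
```

View pics/m2.png

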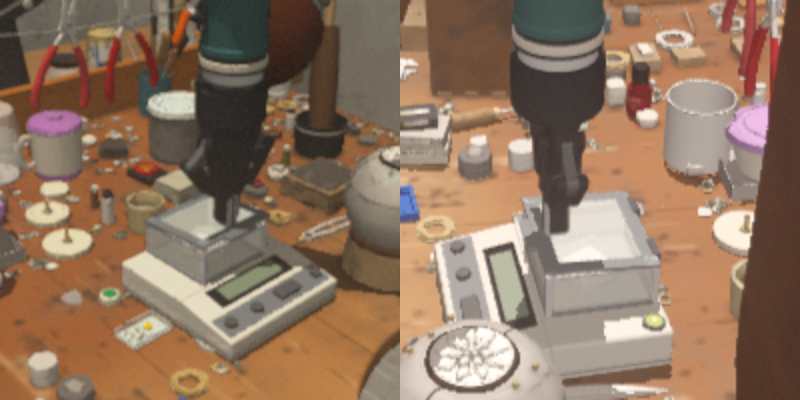

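The cover is nearly flat under the fingertips. I press down in small steps until the force rises.

```bash
python3 -m pendant '[[0,[0,0,0.2],0],[0,[0.05,0,0.4],0],[0,[0.05,0,0.55],0],[0,[0.05,0,0.65],0],[0,[0.05,0,0.65],0]]'
python3 where.py; python3 -m pendant '[[0,[0,0,0.1],0],[0,[0,0,0.1],0]]'; python3 where.py
```

```text
time: 4.47
eef_pos: [0.5418, 0.1082, 0.2647]
tool_rot: [-0.037, 0.999, -0.0, -0.0]
force: [0.2, 0.1, -0.1]
finger_gap: 0.0004
finger_force: 0.0
own tip cm [-0.29  0.02  9.13] tool x,y in own [[-1.0, 0.003, 0.0], [0.003, 1.0, -0.0]] F [ 0.2  0.1 -0.1] gap 0.00037898842323110633 t 4.475 0.1734
time: 4.72
eef_pos: [0.5418, 0.1082, 0.2637]
tool_rot: [-0.037, 0.999, -0.0, -0.0]
force: [0.1, 0.8, -0.5]
finger_gap: -0.0
finger_force: 0.0
own tip cm [-0.29  0.02  9.03] tool x,y in own [[-1.0, 0.003, 0.0], [0.003, 1.0, -0.0]] F [ 0.1  0.8 -0.5] gap -3.8519304916724595e-05 t 4.725 0.1734
```

```bash
python3 -m pendant '[[0,[0,0,0.1],0],[0,[0,0,0.1],0]]'; python3 -m pendant '[[0,[0,0,0.1],0],[0,[0,0,0.1],0]]'
```

```text
time: 4.97
eef_pos: [0.5419, 0.1082, 0.2632]
tool_rot: [-0.037, 0.999, -0.0, 0.0]
force: [-0.8, -0.2, 5.4]
finger_gap: 0.0001
finger_force: 2.5
time: 5.22
eef_pos: [0.5419, 0.1082, 0.2629]
tool_rot: [-0.037, 0.999, -0.0, 0.0]
force: [-1.5, -0.2, 11.1]
finger_gap: 0.0001
finger_force: 5.3
```

```bash
python3 -m pendant '[[0,[0,0,0.05],0],[0,[0,0,0.05],0]]'
```

```text
time: 5.48
eef_pos: [0.5419, 0.1082, 0.2628]
tool_rot: [-0.037, 0.999, -0.0, 0.0]
force: [-2.9, -0.5, 12.6]
finger_gap: -0.0001
finger_force: 6.7
```

The cover bottomed out at tip height 0.0895, which is the shut height, with a light push. I retract and go above the tare key.

```bash
python3 -m pendant '[[0,[0,0,-2.5],0],[0,[3,-0.8,-3],0],[0,[8.2,-2.2,-3],0],[0,[8.2,-2.2,0],0],[0,[8.2,-2.2,3.3],0]]'
python3 -m pendant '[[0,[0,0,0],0],[0,[0,0,0],0]]'; python3 where.py;  python3 - <<'E'
from h import *
a=imaging.read_camera("scene")["frame"][110:250,280:420];b=imaging.read_camera("side")["frame"][160:300,280:420]
cv2.imwrite("pics/m3.png",np.hstack([cv2.resize(i,(400,400),interpolation=cv2.INTER_CUBIC) for i in(a,b)]))
E
```

```text
time: 6.1
eef_pos: [0.4615, 0.0801, 0.2283]
tool_rot: [-0.036, 0.999, 0.0, 0.001]
force: [1.3, 0.4, -0.1]
finger_gap: -0.0001
finger_force: 0.0
time: 6.35
eef_pos: [0.462, 0.0803, 0.2287]
tool_rot: [-0.037, 0.999, 0.0, 0.0]
force: [0.3, 0.1, -0.1]
finger_gap: -0.0001
finger_force: 0.0
own tip cm [-8.46 -2.15  5.53] tool x,y in own [[-1.0, 0.003, -0.001], [0.003, 1.0, 0.0]] F [ 0.3  0.1 -0.1] gap -0.00010789491700183548 t 6.35 0.1734
```

View pics/m3.png

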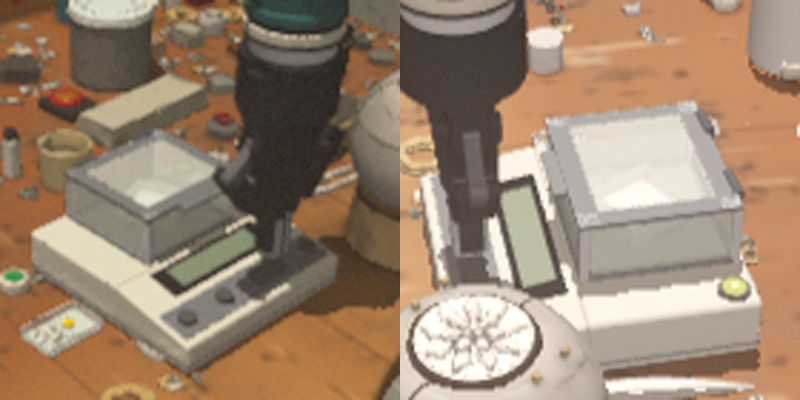

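The cover lies flat and shut on the chamber. The tip stands over the bar key in both views, at scene crop (275,260) and side crop (468,255), so I press it.

```bash
python3 -m pendant '[[0,[0,0,0.6],0],[0,[0,0,1.2],0],[0,[0,0,1.4],0],[0,[0,0,1.4],0]]'; python3 -m pendant '[[0,[0,0,0.1],0],[0,[0,0,0.2],0],[0,[0,0,0.2],0]]'
```

```text
time: 6.95
eef_pos: [0.4616, 0.0803, 0.2141]
tool_rot: [-0.037, 0.999, -0.0, -0.0]
force: [0.1, 0.0, 2.1]
finger_gap: 0.0001
finger_force: 0.8
time: 7.32
eef_pos: [0.4618, 0.0802, 0.2123]
tool_rot: [-0.037, 0.999, 0.0, 0.0]
force: [-0.5, 0.5, 2.3]
finger_gap: -0.0
finger_force: 1.3
```

```bash
python3 -m pendant '[[0,[0,0,0.1],0],[0,[0,0,0.1],0],[0,[0,0,0.1],0]]';python3 -m pendant '[[0,[0,0,0.1],0],[0,[0,0,0.1],0],[0,[0,0,0.1],0]]'
```

```text
time: 7.7
eef_pos: [0.4619, 0.0803, 0.2113]
tool_rot: [-0.037, 0.999, 0.0, 0.0]
force: [0.6, -1.4, 3.2]
finger_gap: 0.0
finger_force: 1.6
time: 8.07
eef_pos: [0.462, 0.0803, 0.2103]
tool_rot: [-0.037, 0.999, 0.0, 0.0]
force: [0.8, -0.4, 4.5]
finger_gap: -0.0002
finger_force: 1.9
```

The force is about 4 N after roughly 4 mm of travel, so the key is pressed. I withdraw upward and verify.

```bash
python3 -m pendant '[[0,[0,0,-1.5],0],[0,[0,0,-6],0],[0,[0,0,-12],0],[0,[0,6,-15],0],[0,[0,12,-15],0]]'
python3 -m pendant '[[0,[0,6,0],0],[0,[0,12,0],0],[0,[0,16,0],0],[0,[0,16,0],0]]'; python3 - <<'E'
from h import *
a=imaging.read_camera("scene")["frame"][110:250,280:420];b=imaging.read_camera("side")["frame"][160:300,280:420]
cv2.imwrite("pics/m4.png",np.hstack([cv2.resize(i,(400,400),interpolation=cv2.INTER_CUBIC) for i in(a,b)]))
E
```

```text
time: 8.7
eef_pos: [0.4532, 0.1983, 0.3633]
tool_rot: [-0.034, 0.999, 0.001, 0.002]
force: [1.8, -0.3, -0.2]
finger_gap: -0.0005
finger_force: 0.0
time: 9.2
eef_pos: [0.4392, 0.3618, 0.3606]
tool_rot: [-0.04, 0.999, 0.001, -0.001]
force: [0.8, 0.2, -0.3]
finger_gap: 0.0004
finger_force: 0.0
```

View pics/m4.png

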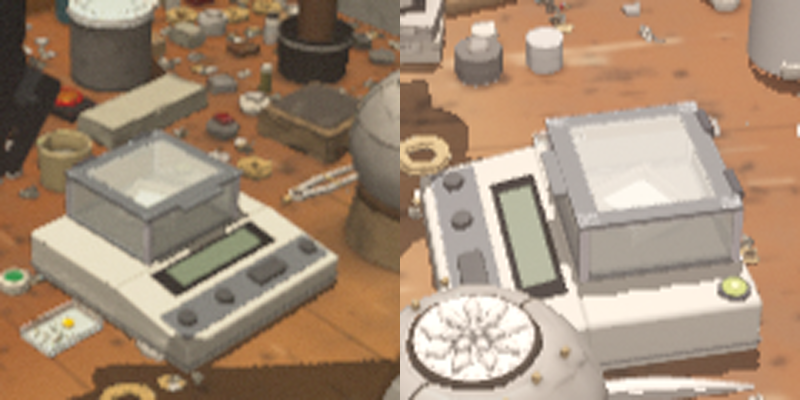

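The cover is shut, the keys are up, the box is in the chamber, and the small things are where they were.

```bash
python3 -c "from bench import manip;print(manip.finish_job())"
```

```text
the job is handed in; nothing more can be done
None
```

The draught cover is pushed fully shut, the tare key was then pressed once at about 4 N and released, and the arm is withdrawn; I handed the job in at about 9 s with the gem box still on the pan and nothing else touched.

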